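# Press a nested pair of brass cups in the hand press

## Task

Nest the single loose brass cup into the brass cup waiting in the hand press's loading slide, let go, and push the slide fully home under the press foot. Pull the sprung lever down until you feel the foot bear firmly on the cups, hold that for about a second without crushing them, then ease the lever slowly back up, under control all the way home, and leave the pair nested in the slide. Leave everything else on the bench undisturbed.

Things in the scene. Friction and masses are not known exactly. Their poses are not given: they have to be found in the camera images.
- press: Grey hand press fixed to the bench: base plate 310 x 130 mm, 20 mm high; column at the back; head 50 mm wide, reaching 22 mm in front of the ram axis, 170 to 245 mm above the bench. Origin on the bench under the ram axis; x points from its front (loading side) to its back, z up. Its position and yaw vary. The lever is on its -y side.
- ram: Steel ram rod, 24 mm thick, with a flat foot 68 mm across on a stiff spring (15 N/mm) screwed into its end; comes down 45 mm per rad of lever. Origin on the axis at the rod's lower end, 145 mm above the bench when up. The foot's face is 21 to 35 mm below it, different each time and not measured: where it meets the cups (some 0.5 to 0.85 rad of lever) must be felt.
- lever (a joint): Hand lever, rad: 0 is home (up, at its stop), 1.1 the end of its stroke; turns about a level axis along the press's x through hinge. A spring pulls it home: pushing the grip down takes about 5 N at 0, rising steadily to about 9 N at 0.8. Let go, it flies back at over 2 rad/s, which is too fast; keep it below 1.5 rad/s.
- grip (a point): Centre of the lever's wooden grip: level round bar, 22 mm thick, 95 mm long, along the press's x, free above, below and at its front end. It is 160 mm from hinge. At home it is 287 mm above the bench, the arm rising at 0.5 rad towards the press's -y; positive angles bring it down on its arc (arm level at 0.5 rad). In the press's frame at home: x -57.5, y -178 mm.
- hinge (a point): Point on the lever's axis, level with the grip's centre along the press's x (press frame: x -57.5, y -38, z 210 mm). Once the foot bears on the cups, each newton more on the grip adds about 3.5 N on them. They need at least 25 N (7 N on the grip beyond the spring) for half a second; 9 to 12 N beyond the spring is right; over 110 N (31 N beyond the spring) crushes them.
- shuttle (a joint): Loading slide of the press, m: 0 is fully out (as it starts), 0.100 is home against its stop with the pocket under the ram. It slides towards the press's +x with about 2 N of friction and stays where it is left. Home means within 3 mm.
- tab (a point): Middle of the top edge of the slide's upright push tab, on its front face: a steel plate 50 mm wide, 8 mm thick, 72 mm high above the bench (its lower edge at 32 mm), 79 mm in front of the pocket, facing the press's -x. Push here towards +x.
- pocket (a point): Centre of the shallow pocket (41 mm across, 4 mm deep) in the slide, on its floor, 34 mm above the bench; the waiting cup stands in it.
- shell: Brass cup waiting in the slide's pocket, upright, loose: 40 mm high, 60 mm across its rim, 36 mm across its foot, 2.5 mm wall, floor 13 mm thick; origin at the centre of its underside. 0.12 kg.
- liner: The single loose brass cup, same shape and size as the waiting one, upright on the bench, on the robot's left of the press; origin at the centre of its underside. Nested, its underside rests 13 mm above the other's and its rim 13 mm above the other's rim (87 mm above the bench in the slide), so hold it by its top 10 mm. 0.08 to 0.17 kg.
- pair: Bystander: an already finished nested pair of brass cups, 53 mm high, 60 mm across; origin under its centre. Leave alone.
- tin: Bystander: tall steel tin cup, 110 mm high, 72 mm across; origin under its centre. Leave alone.
- jar: Bystander: closed jar, 85 mm high, 64 mm across; origin under its centre. Leave alone.
- hammer: Bystander: hammer lying on the bench. Leave alone.
- driver: Bystander: screwdriver lying on the bench. Leave alone.
- crook: Bystander: dark wooden umbrella handle with a crook, 24 mm thick, about 195 mm long, lying on the bench. Leave alone.
- carton: Bystander: cardboard box 90 x 120 x 50 mm; origin under its centre. Leave alone.
There are look-alikes about, which are no part of the job. Leave any orange or turquoise look-alike of the liner alone.

How it is judged:
By the outcome, as a careful person would: the job done as asked, in the order asked, and still so for the second after the job is handed in, with the robot touching nothing.
It also fails if it takes over 72 s, if anything falls off the work surface, if the arm or the gripper's body presses on something with over 40 N, if the wrist force passes 120 N, or if a joint passes its speed limit or range.

## Robot

A 7-joint arm with a two-finger parallel gripper is mounted at the origin on the work surface. World frame = base frame: x ahead of the robot, y to its left, z up, the work surface at z = 0. Lengths are in m, angles in rad, forces in N, time in s.
With the tool pointing down it reaches from about 0.4 to 0.85 m from the base axis. Payload 10.4 kg.
Tool frame: the origin (TCP) lies on the mounting face of the last link; the fingertips stand 182 mm ahead of it and the grasp point (between the pads) lies 164 mm ahead of it; z points along the fingers, y is the line along which they close (so a half turn about z gives the same grasp; the last joint's range is limited). The gripper opens to 87 mm and grips with 3 to 60 N. Pads are 19 mm wide; open, the fingers measure 117 mm over their backs; the gripper's body (75 mm by 190 mm) begins 51 mm behind the grasp point.
Start: joints at [1.315, 0.332, -0.065, 1.46, 0.022, 1.35, -0.088], TCP at [0.144, -0.608, 0.405] pointing down, gripper open.
Joint ranges: [-2.6, 2.6], [-0.5, 2.12], [-1.47, 1.34], [0.16, 2.42], [-1.27, 4.41], [0.06, 2.06], [-2.6, 2.6]. Speed limits (rad/s): [2.22, 2.22, 2.79, 2.79, 3.14, 3.14, 3.14].

## Interface

Orientations are given as a 3x3 rotation matrix whose columns are the frame's x, y, z axes.
In Python, from workcell import env gives the robot as it stands.
- The arm moves only by the tool play_rows, never from a script. Its argument "steps" is a list that holds one entry, the list of rows, each a list of 7 numbers: the shift along the tool's x, y, z in units of 0.1 m (1.0 is 0.1 m), then the turn, a rotation vector about the tool's x, y, z in units of pi rad (1.0 is pi rad), then the closure, from -1 (fully open) to 1 (shut). A call has 1 to 12 rows; each row is the pose to reach, as a shift and turn from the pose commanded when the call began, along the tool's axes at that moment, turning the shorter way round; what a row does not reach only later rows make up. A row lasts 1/8 s, in which the tool goes at most 62.5 mm and 10.7 degrees, less where a joint would pass 70% of its speed; a pose out of reach is approached as far as the arm can. A call with a number of a shift or a turn outside -1 to 1 is refused whole. A call with a gripper value outside its range is refused whole. The fingers move at their own pace and stop on an object; "grip_force" is the grip in N (left out, the last holds). Time passes only in rows, so rows that repeat a pose let the fingers close. It gives the time, the measured TCP pose, the force, the opening and the grip force at its end, in the units of the state.
- env.get_state(): the state, without advancing time (a new reading comes with each control period).
- env.camera(name): name is "side" or "top"; returns a dict with "pixels" (480x640x3 uint8, blue, green, red), "K" (3x3 intrinsics, pixels), "k1" (the pictures are not rectified: a ray, as slopes to the right and down, at radius r is drawn at 1 + k1 r^2 times it, then the intrinsics apply), "rvec" (rotation vector, rad) and "tvec" (3), from world to camera coordinates, as OpenCV has them. Camera axes: x right, y down, z forward; pixel columns grow to the right and rows downward; lengths in m; the calibration is good to about 2 mm. A picture is of the moment at which its call begins. There is no depth.
- env.job_done(): hands the job in; it is judged then, once.
The state is a dict: "time": time; "joints": joint angles; "qd": joint speeds; "joint_torque": joint torques, N m; "tcp_pos": TCP position; "orientation": TCP orientation; "wrist_force": force on the tool from outside, world axes, zero at the start; "wrist_torque": the same for the moment, N m; "gripper_width": opening from 0.0 (shut) to 1.0 (fully open); "gripper_force": force on a finger pad.
Only numpy, scipy, OpenCV 4.12 (cv2) and the standard library are available. Lean on these libraries where they do the work, as an engineer would, in place of code of your own. Each camera call takes 0.05 s, during which the arm holds its last target. There are 200 camera calls.

## Working session

There is one attempt and no reset: what is moved stays moved. The work goes in short steps, Python scripts to look and compute and a tool call to move; the robot and the scene stay as the last step left them, time stands still between calls to the robot, and variables do not carry over. Pictures are saved under pics/ and viewed, at most 10 in all, crops included, and the job is handed in when it is done.

Besides the shell and the picture viewer there is one more tool, called after "Emit:" by a JSON object that holds its "fn" and its "kwargs". play_rows: Moves the arm, as the interface text tells. Its arguments: {"type":"object","properties":{"steps":{"type":"array","items":{"type":"array","items":{"type":"array","items":{"type":"number","minimum":-1,"maximum":1}}}},"grip_force":{"type":"number"}},"required":["steps"]}

```bash
ls; mkdir -p pics; cat > h.py <<'E'
import numpy as np, cv2
from workcell import env
def cam(n):
    c=env.camera(n); c['R']=cv2.Rodrigues(np.array(c['rvec'],float))[0]; c['t']=np.array(c['tvec'],float).ravel(); c['K']=np.array(c['K'],float); return c
def ray(c,u,v):
    k1=float(np.ravel(c['k1'])[0]);K=c['K']
    p=cv2.undistortPoints(np.array([[[u,v]]],float),K,np.array([k1,0,0,0.]))[0,0]
    # cv2 model: xd=x(1+k1 r^2)
    d=c['R'].T@np.array([p[0],p[1],1]); o=-c['R'].T@c['t']; return o,d/np.linalg.norm(d)
def onz(c,u,v,z):
    o,d=ray(c,u,v); return o+d*(z-o[2])/d[2]
def proj(c,P):
    k1=float(np.ravel(c['k1'])[0])
    return cv2.projectPoints(np.array(P,float).reshape(-1,1,3),cv2.Rodrigues(c['R'])[0],c['t'],c['K'],np.array([k1,0,0,0.]))[0][:,0]
E
python3 - <<'E'
from h import *
for n in('top','side'):
    c=cam(n); cv2.imwrite(f'pics/{n}0.png',c['pixels']); print(n,c['k1'],c['K'].tolist(),-c['R'].T@c['t'],c['R'][2])
s=env.get_state(); print(s)
E
```

```text
pics
top -0.16120287430345973 [[551.2239277624739, 0.0, 320.95886421745297], [0.0, 551.2239277624739, 244.04724734893222], [0.0, 0.0, 1.0]] [0.46946116 0.01577478 1.65942858] [ 0.05816128  0.01675957 -0.99816651]
side 0.050034631036053184 [[533.9278311963901, 0.0, 319.7670576467189], [0.0, 533.9278311963901, 236.8481877330946], [0.0, 0.0, 1.0]] [-0.09214898  0.91837395  1.05816257] [ 0.44662867 -0.635128   -0.63018669]
{'time': 0.1, 'joints': array([ 1.31544384,  0.3327994 , -0.064703  ,  1.46081718,  0.02163222,
        1.34989745, -0.08850103]), 'qd': array([ 0.00061094, -0.00090835, -0.00086421, -0.00062283,  0.00036248,
        0.000197  ,  0.00070755]), 'joint_torque': array([ 1.39563414e-03, -6.24550867e+01,  2.45601952e-02, -3.90718889e+01,
       -6.15201308e-02,  3.66440043e-02,  7.46123692e-05]), 'tcp_pos': array([ 0.14414   , -0.60804458,  0.40405834]), 'orientation': array([[ 9.73028901e-01,  2.30682956e-01, -3.63997187e-04],
       [ 2.30683227e-01, -9.73028201e-01,  1.16964060e-03],
       [-8.43633777e-05, -1.22206215e-03, -9.99999250e-01]]), 'wrist_force': array([-0.64117098,  0.19429475, -0.33440463]), 'wrist_torque': array([0.0071127 , 0.08457593, 0.04873881]), 'gripper_force': 0.0, 'gripper_width': 1.0018558794617771}
```

View pics/top0.png

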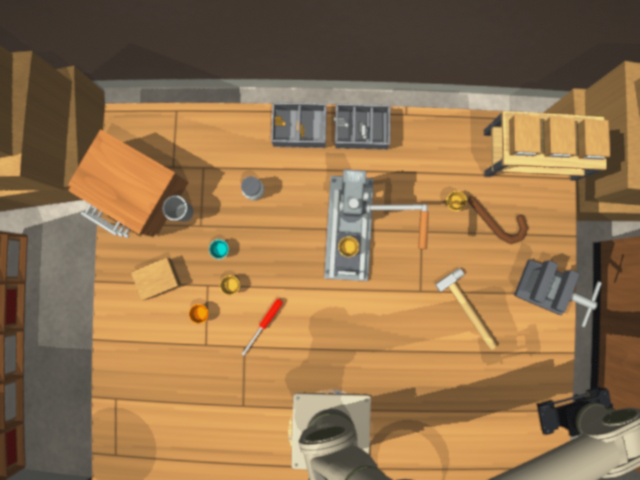

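View pics/side0.png

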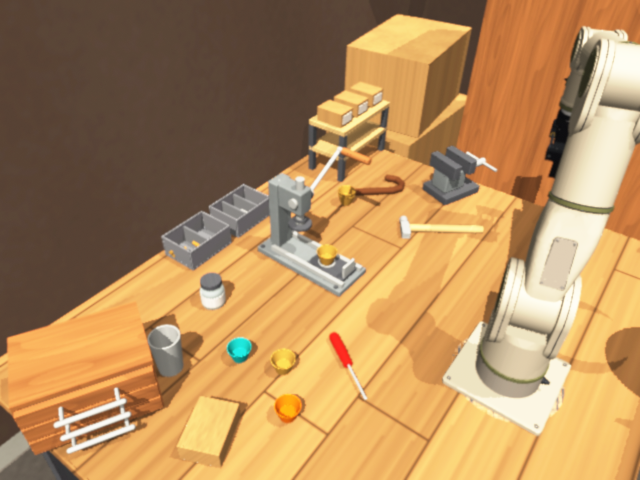

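Top view: the loose brass cup is at (231,284), the waiting cup at (348,246), the finished pair at (456,200) and the grip at (423,230). The turquoise and orange look-alikes are at (219,248) and (199,313). The side view agrees, with the liner at (283,360).

```bash
python3 - <<'E'
from h import *
t=cv2.imread('pics/top0.png'); s=cv2.imread('pics/side0.png')
def crop(im,u,v,w,h): return cv2.resize(im[v-h//2:v+h//2,u-w//2:u+w//2],(400,300),interpolation=cv2.INTER_CUBIC)
a=np.hstack([crop(t,231,284,64,48),crop(t,348,230,160,120)])
b=np.hstack([crop(t,423,225,80,60),crop(s,320,255,120,90)])
cv2.imwrite('pics/m1.png',np.vstack([a,b]))
for n,im,u,v in(('t',t,231,284),('t',t,348,246),('t',t,231,300),('t',t,423,230),('s',s,283,360),('s',s,327,252)):
    print(n,cv2.cvtColor(im,cv2.COLOR_BGR2HSV)[v,u-14:u+15:2].tolist())
E
```

```text
t [[16, 147, 192], [18, 157, 193], [20, 173, 133], [20, 172, 114], [20, 183, 174], [20, 181, 173], [21, 186, 229], [22, 183, 238], [23, 183, 238], [22, 183, 237], [20, 185, 211], [19, 164, 166], [17, 142, 133], [16, 140, 131], [16, 143, 132]]
t [[60, 6, 212], [60, 4, 130], [19, 114, 154], [20, 171, 140], [20, 181, 162], [20, 183, 187], [22, 183, 234], [22, 182, 238], [22, 182, 238], [22, 181, 237], [20, 186, 221], [20, 183, 185], [19, 145, 157], [23, 19, 108], [60, 5, 141]]
t [[17, 144, 228], [17, 145, 228], [17, 145, 229], [17, 144, 229], [17, 144, 230], [17, 144, 230], [17, 144, 230], [17, 144, 230], [17, 144, 231], [17, 144, 231], [17, 144, 231], [18, 144, 231], [18, 143, 232], [17, 144, 232], [17, 144, 232]]
t [[16, 146, 164], [16, 145, 165], [16, 146, 166], [16, 147, 167], [16, 147, 167], [14, 158, 178], [14, 167, 220], [14, 166, 226], [14, 168, 204], [15, 155, 163], [16, 145, 171], [16, 146, 173], [16, 147, 174], [15, 146, 175], [15, 146, 176]]
s [[17, 159, 230], [18, 180, 207], [18, 187, 173], [19, 186, 213], [21, 180, 241], [24, 170, 252], [25, 167, 253], [25, 163, 253], [25, 167, 252], [24, 171, 252], [21, 181, 241], [19, 187, 224], [19, 187, 213], [18, 175, 210], [14, 160, 174]]
s [[45, 10, 210], [24, 19, 211], [18, 118, 209], [18, 186, 206], [20, 182, 236], [22, 177, 246], [23, 174, 249], [23, 172, 250], [23, 175, 248], [21, 178, 244], [20, 184, 233], [19, 185, 218], [19, 156, 238], [18, 143, 245], [19, 141, 247]]
```

View pics/m1.png

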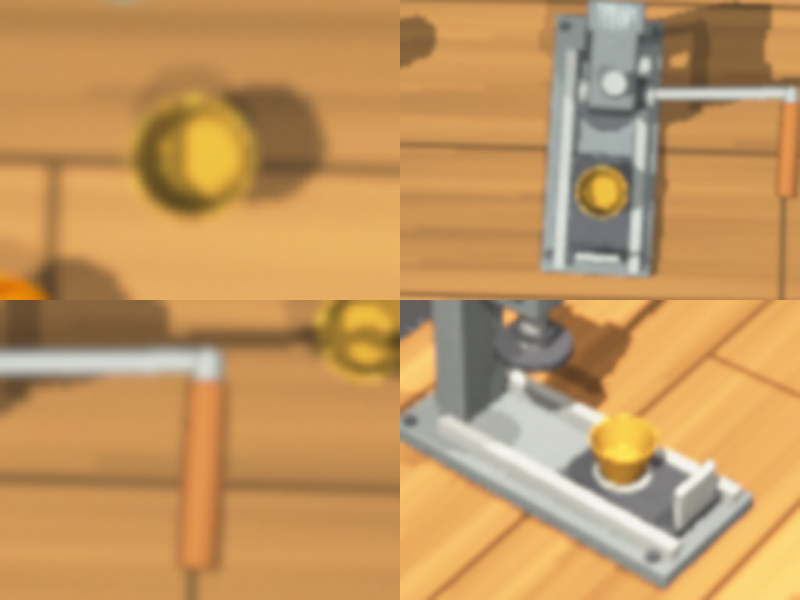

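```bash
cat > m.py <<'E'
from h import *
def cup(c,u,v,z,r=26,lo=(18,155,90),hi=(28,255,255)):
    im=cv2.resize(c['pixels'],None,fx=4,fy=4,interpolation=cv2.INTER_CUBIC)
    m=cv2.inRange(cv2.cvtColor(im,cv2.COLOR_BGR2HSV),lo,hi)
    w=np.zeros_like(m); cv2.circle(w,(4*u,4*v),4*r,255,-1); m&=w
    k=max(cv2.findContours(m,0,2)[0],key=cv2.contourArea)
    h=cv2.convexHull(k); (x,y),ax,a=cv2.fitEllipse(h)
    x=(x-1.5)/4;y=(y-1.5)/4
    P=onz(c,x,y,z); Q=onz(c,x+ax[0]/4,y,z)
    return P,(x,y),np.array(ax)/4,np.linalg.norm(Q-P)
E
python3 - <<'E'
from m import *
c=cam('top'); s=cam('side')
L=cup(c,231,284,.04); S=cup(c,348,246,.074); print('liner',L); print('shell',S)
hs=cv2.cvtColor(c['pixels'],cv2.COLOR_BGR2HSV)
# grip
m=cv2.inRange(hs,(10,150,130),(15,255,255)); w=np.zeros_like(m); w[195:260,405:440]=255; m&=w
k=max(cv2.findContours(m,0,1)[0],key=cv2.contourArea); R=cv2.minAreaRect(k); b=cv2.boxPoints(R); print('grip',R)
b=b[np.argsort(b[:,1])]; e=[(b[0]+b[1])/2,(b[2]+b[3])/2]
g=[onz(c,*p,.287) for p in e]; print('grip ends far,near',g,np.linalg.norm(g[0]-g[1]))
d=g[0]-g[1]; yg=np.arctan2(d[1],d[0]);print('yaw grip',yg)
# base
m=cv2.inRange(hs,(0,0,60),(180,60,255)); w=np.zeros_like(m); w[175:290,315:380]=255; m&=w
k=max(cv2.findContours(m,0,1)[0],key=cv2.contourArea)
m2=np.zeros_like(m);cv2.drawContours(m2,[k],-1,255,-1)
fr=[];
for v in range(232,270,2):
    xs=np.where(m2[v])[0]; fr.append((onz(c,xs.min()-.5,v,.02)[:2],onz(c,xs.max()+.5,v,.02)[:2]))
for i in(0,1):
    A=np.array([f[i] for f in fr]); p=np.polyfit(A[:,0],A[:,1],1); print('edge',i,'yaw',np.arctan(p[0]),'resid',np.std(A[:,1]-np.polyval(p,A[:,0])),'y@.5',np.polyval(p,.5))
bot=[]
for u in range(332,366,3):
    ys=np.where(m2[:,u])[0]; bot.append(onz(c,u,ys.max()+.5,.02)[:2])
bot=np.array(bot);p=np.polyfit(bot[:,1],bot[:,0],1);print('front edge yaw',-np.arctan(p[0]),'x@y0',p[1])
v=(g[0]+g[1])/2-S[0]; print('yaw shell->grip',np.arctan2(v[1],v[0])-np.arctan2(-178,42.5),np.linalg.norm(v[:2]), 'exp',np.hypot(178,42.5))
print('side proj liner rim centre',proj(s,[L[0],S[0]]))
E
```

```text
liner (array([0.43660119, 0.31040249, 0.04      ]), (229.3272247314453, 284.72265625), array([21.16004753, 21.45900345]), np.float64(0.06302084757194097))
shell (array([ 0.55822213, -0.03781094,  0.074     ]), (348.7633972167969, 246.01051330566406), array([17.60485458, 18.93712807]), np.float64(0.050731116941896484))
grip ((422.6546936035156, 230.44151306152344), (10.033998489379883, 37.31257247924805), 2.4895529747009277)
grip ends far,near [array([ 0.63708776, -0.21642276,  0.287     ]), array([ 0.54326521, -0.21364631,  0.287     ])] 0.09386362792149766
yaw grip -0.029583915757732275
edge 0 yaw -0.04230347928987614 resid 0.0007856008563866072 y@.5 0.0313276782409147
edge 1 yaw -0.03541306591574122 resid 0.000846842426244092 y@.5 -0.09971784255607093
front edge yaw -0.0431653638370876 x@y0 0.46368108771536654
yaw shell->grip -0.05598737165480472 0.180081330109635 exp 183.00341526867743
side proj liner rim centre [[281.23467328 356.71769273]
 [325.74398366 249.50665349]]
```

```bash
python3 - <<'E'
from m import *
c=cam('top'); s=cam('side')
for S_ in(158,163,168): 
    L=cup(c,231,284,.04,20,(19,S_,60)); print('liner',S_,L)
for S_ in (70,95,120):
    S=cup(c,348,246,.074,20,(14,S_,60)); print('shell',S_,S)
for n,(u,v),z,lo in(('L',(283,360),.04,(18,168,60)),('S',(327,252),.074,(14,110,60))):
    P,px,ax,_=cup(s,u,v,z,20,lo); 
    im=s['pixels']; print('side',n,P,px,ax)
E
```

```text
liner 158 (array([0.43691675, 0.30995627, 0.04      ]), (229.47984313964844, 284.62042236328125), array([20.07564545, 20.74985886]), np.float64(0.059798648210501834))
liner 163 (array([0.43685993, 0.30982272, 0.04      ]), (229.52389526367188, 284.64105224609375), array([19.7794838 , 20.14265633]), np.float64(0.05891827890114091))
liner 168 (array([0.4372674, 0.309591 , 0.04     ]), (229.60577392578125, 284.5054626464844), array([19.08692551, 19.24152184]), np.float64(0.05686041942596177))
shell 70 (array([ 0.55776058, -0.03674913,  0.074     ]), (348.3910827636719, 246.16110229492188), array([21.6747551 , 22.40378571]), np.float64(0.062466213844934164))
shell 95 (array([ 0.5579707 , -0.03699423,  0.074     ]), (348.4778747558594, 246.09043884277344), array([20.66467667, 21.76720428]), np.float64(0.05955362998453053))
shell 120 (array([ 0.55793974, -0.03725961,  0.074     ]), (348.5697326660156, 246.103515625), array([19.66116905, 20.93058205]), np.float64(0.056659720145950436))
side L [0.42690826 0.31672997 0.04      ] (282.7185363769531, 360.47235107421875) [23.88099098 25.77457047]
side S [ 0.55431881 -0.04715341  0.074     ] (328.76568603515625, 248.36566162109375) [31.78467178 38.03746414]
```

Emit:
{"fn": "play_rows", "kwargs": {"steps": [[[0.33, -0.33, 0, 0, 0, 0, -1], [0.67, -0.67, 0, 0, 0, 0, -1], [1, -1, 0, 0, 0, 0, -1]]]}}

```text
time: 0.68
tcp_pos: [0.2192, -0.4864, 0.4047]
orientation: [[0.973, 0.231, 0.0], [0.231, -0.973, -0.0], [0.0, 0.0, -1.0]]
wrist_force: [0.5, -0.3, -0.0]
gripper_width: 0.999
gripper_force: 0.0
```

Emit:
{"fn": "play_rows", "kwargs": {"steps": [[[0.33, -0.33, 0, 0, 0, 0, -1], [0.67, -0.67, 0, 0, 0, 0, -1], [1, -1, 0, 0, 0, 0, -1]]]}}

```text
time: 1.05
tcp_pos: [0.2933, -0.3659, 0.4049]
orientation: [[0.973, 0.231, 0.0], [0.231, -0.973, -0.001], [0.0, 0.001, -1.0]]
wrist_force: [1.4, 0.3, 0.1]
gripper_width: 1.0
gripper_force: 0.0
```

Works as planned; continuing in front of the press to the liner.

Emit:
{"fn": "play_rows", "kwargs": {"steps": [[[0.33, -0.33, 0, 0, 0, 0, -1], [0.67, -0.67, 0, 0, 0, 0, -1], [1, -1, 0, 0, 0, 0, -1]]]}}

```text
time: 1.42
tcp_pos: [0.3675, -0.2455, 0.405]
orientation: [[0.973, 0.231, 0.0], [0.231, -0.973, -0.001], [0.0, 0.001, -1.0]]
wrist_force: [-0.3, -0.8, 0.0]
gripper_width: 1.002
gripper_force: 0.0
```

Emit:
{"fn": "play_rows", "kwargs": {"steps": [[[0.2, -0.33, 0, 0, 0, 0, -1], [0.4, -0.67, 0, 0, 0, 0, -1], [0.6, -1, 0, 0, 0, 0, -1]]]}}

```text
time: 1.8
tcp_pos: [0.4024, -0.1345, 0.4049]
orientation: [[0.973, 0.231, 0.0], [0.231, -0.973, -0.001], [0.0, 0.001, -1.0]]
wrist_force: [0.5, -1.5, -0.5]
gripper_width: 0.999
gripper_force: 0.0
```

Emit:
{"fn": "play_rows", "kwargs": {"steps": [[[0.12, -0.5, 0, 0, 0, 0, -1], [0.25, -1, 0, 0, 0, 0, -1]]]}}

```text
time: 2.05
tcp_pos: [0.4033, -0.0312, 0.4048]
orientation: [[0.973, 0.23, 0.0], [0.23, -0.973, -0.0], [0.0, 0.0, -1.0]]
wrist_force: [0.1, 0.3, -0.2]
gripper_width: 0.998
gripper_force: 0.0
```

Emit:
{"fn": "play_rows", "kwargs": {"steps": [[[0.12, -0.5, 0, 0, 0, 0, -1], [0.25, -1, 0, 0, 0, 0, -1]]]}}

```text
time: 2.3
tcp_pos: [0.4043, 0.072, 0.4049]
orientation: [[0.973, 0.231, 0.001], [0.231, -0.973, -0.001], [0.001, 0.001, -1.0]]
wrist_force: [0.6, -0.3, -0.4]
gripper_width: 0.999
gripper_force: 0.0
```

Emit:
{"fn": "play_rows", "kwargs": {"steps": [[[0.12, -0.5, 0, 0, 0, 0.04, -1], [0.25, -1, 0, 0, 0, 0.087, -1]]]}}

```text
time: 2.55
tcp_pos: [0.4057, 0.1704, 0.4049]
orientation: [[1.0, -0.031, 0.001], [-0.031, -1.0, -0.001], [0.001, 0.001, -1.0]]
wrist_force: [0.6, -1.2, -0.0]
gripper_width: 0.999
gripper_force: 0.0
```

```bash
cat >> h.py <<'E'
def go(p,psi=-0.04,R=None,s=None):
    "tool-axis shift (0.1 m) and turn (pi) to reach TCP p, tool down with x at yaw psi"
    s=s or env.get_state(); R0=np.array(s['orientation'])
    if R is None: c,q=np.cos(psi),np.sin(psi); R=np.array([[c,q,0],[q,-c,0],[0,0,-1.]])
    return np.round(R0.T@(np.array(p)-s['tcp_pos'])/.1,3), np.round(cv2.Rodrigues(R0.T@R)[0].ravel()/np.pi,4)
E
python3 - <<'E'
from h import *
s=env.get_state();print(s['tcp_pos'],s['joints'],s['time']); print(go([.437,.310,.32]))
E
```

```text
[0.40565216 0.17042184 0.40486961] [ 0.58490639 -0.05828362 -1.02798852  1.87542433 -0.05024205  1.29625598
 -2.03010146] 2.55
(array([ 0.27 , -1.406,  0.847]), array([ 0.0004, -0.0003,  0.003 ]))
```

Emit:
{"fn": "play_rows", "kwargs": {"steps": [[[0.14, -0.5, 0, 0, 0, 0, -1], [0.27, -1, 0, 0, 0, 0, -1]]]}}

```text
time: 2.8
tcp_pos: [0.4365, 0.2688, 0.4051]
orientation: [[1.0, -0.029, 0.002], [-0.029, -1.0, -0.001], [0.002, 0.001, -1.0]]
wrist_force: [0.6, -1.2, 0.9]
gripper_width: 1.003
gripper_force: 0.0
```

Emit:
{"fn": "play_rows", "kwargs": {"steps": [[[0, -0.4, 0.3, 0, 0, 0.003, -1], [0, -0.4, 0.8, 0, 0, 0.003, -1], [0, -0.4, 0.8, 0, 0, 0.003, -1]]]}}

```text
time: 3.18
tcp_pos: [0.436, 0.3071, 0.3218]
orientation: [[0.999, -0.035, -0.006], [-0.035, -0.999, -0.003], [-0.005, 0.004, -1.0]]
wrist_force: [0.2, -0.1, 0.4]
gripper_width: 0.998
gripper_force: 0.0
```

```bash
python3 - <<'E'
from m import *
s=env.get_state();print(s['tcp_pos'],s['joints'],s['time'],s['wrist_force'],s['orientation']); print(go([.437,.310,.213]))
c=cam('side');a=c['pixels'];cv2.imwrite('pics/s2.png',a)
E
```

```text
[0.43599493 0.30708139 0.32182604] [ 0.19423805  0.38252542 -1.06073981  1.76469025  0.35355419  1.21112072
 -2.57101449] 3.175 [ 0.18990929 -0.1074842   0.44106   ] [[ 0.99937401 -0.03494303 -0.00552934]
 [-0.03496251 -0.99938261 -0.00346809]
 [-0.00540474  0.00365924 -0.9999787 ]]
(array([ 0.015, -0.034,  1.088]), array([0.0012, 0.0017, 0.0016]))
```

View pics/s2.png

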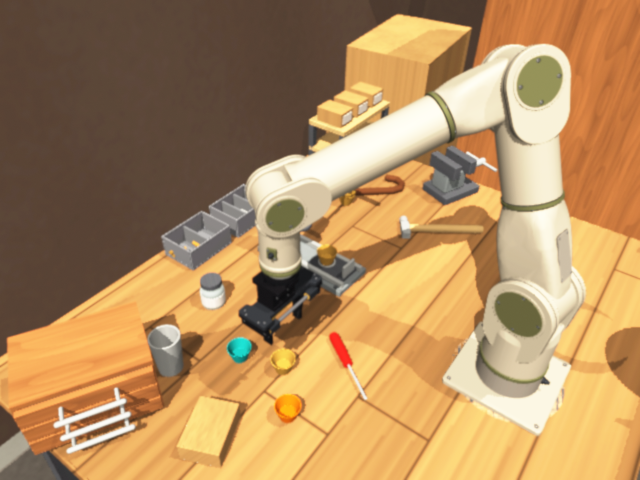

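The side view shows the gripper hovering above the liner at (283,360), clear of the look-alikes. Joint 7 is near its limit, so I'll turn the wrist back, which is fine because the cup is round.

Emit:
{"fn": "play_rows", "kwargs": {"steps": [[[0, -0.03, 0, 0, 0, 0.05, -1], [0.01, -0.03, 0, 0, 0, 0.1, -1], [0.01, -0.03, 0, 0.001, 0.002, 0.13, -1], [0.01, -0.03, 0, 0.001, 0.002, 0.13, -1]]]}}

```text
time: 3.72
tcp_pos: [0.4379, 0.311, 0.3075]
orientation: [[0.961, -0.276, -0.022], [-0.276, -0.96, -0.044], [-0.009, 0.049, -0.999]]
wrist_force: [-0.8, -0.5, -0.5]
gripper_width: 1.0
gripper_force: 0.0
```

```bash
python3 - <<'E'
from m import *
s=env.get_state();print(s['tcp_pos'],s['joints'],s['time'],s['orientation']); print(go([.437,.310,.213],-.445))
c=cam('top'); print(proj(c,[[.437,.31,.04]])); cv2.imwrite('pics/t2.png',cv2.resize(c['pixels'][200:340,150:330],None,fx=4,fy=4))
E
```

```text
[0.43793312 0.31100756 0.3074721 ] [-0.58425976  0.23943519 -0.14159613  1.79106986  0.05683069  1.1602089
 -2.59727929] 3.725 [[ 0.960972   -0.27574527 -0.02230162]
 [-0.27649466 -0.95998465 -0.04449914]
 [-0.00913878  0.04892871 -0.99876046]]
(array([ 0.002, -0.034,  0.944]), array([0.0158, 0.0016, 0.0525]))
[[229.46611457 284.59177734]]
```

View pics/t2.png

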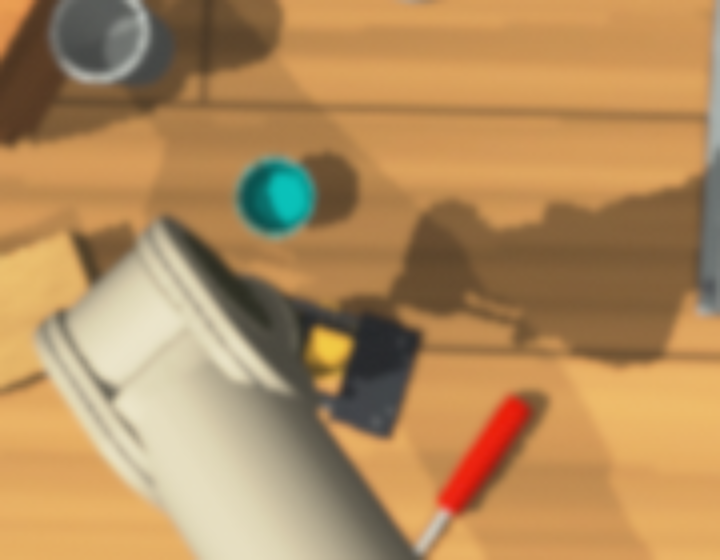

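Top view: the gripper is at about (235,285) over the liner, but that turn ran the wrong way for joint 7. I'll turn the other way.

Emit:
{"fn": "play_rows", "kwargs": {"steps": [[[0, 0, 0, 0, 0, -0.05, -1], [0, 0, 0, 0, 0, -0.1, -1], [0, 0, 0, 0, 0, -0.15, -1], [0, 0, 0, 0, 0, -0.2, -1], [0, 0, 0, 0, 0, -0.237, -1], [0, 0, 0, 0, 0, -0.237, -1]]]}}

```text
time: 4.53
tcp_pos: [0.4379, 0.311, 0.3065]
orientation: [[0.893, 0.45, -0.023], [0.448, -0.893, -0.045], [-0.041, 0.03, -0.999]]
wrist_force: [0.4, -0.2, 0.8]
gripper_width: 0.996
gripper_force: 0.0
```

```bash
python3 - <<'E'
from m import *
s=env.get_state();print(s['tcp_pos'],s['joints'],s['time'],s['orientation']); print(go([.437,.310,.213],.3))
E
```

```text
[0.4378732  0.31096258 0.30648749] [-0.5027266   0.2470336  -0.23492823  1.78734987  0.08228333  1.16248566
 -1.87141209] 4.525 [[ 0.89289047  0.44969413 -0.0228429 ]
 [ 0.44841786 -0.89266641 -0.04547638]
 [-0.04084155  0.03036227 -0.99870421]]
(array([ 0.026, -0.024,  0.934]), array([0.0107, 0.0122, 0.0528]))
```

Emit:
{"fn": "play_rows", "kwargs": {"steps": [[[0.02, -0.02, 0.2, 0.011, 0.012, 0.04, -1], [0.02, -0.02, 0.4, 0.011, 0.012, 0.04, -1], [0.02, -0.02, 0.5, 0.011, 0.012, 0.04, -1], [0.02, -0.02, 0.5, 0.011, 0.012, 0.04, -1]]]}}

```text
time: 5.03
tcp_pos: [0.4371, 0.3112, 0.2545]
orientation: [[0.943, 0.333, -0.004], [0.333, -0.943, -0.001], [-0.004, -0.0, -1.0]]
wrist_force: [0.6, 0.9, -0.6]
gripper_width: 0.999
gripper_force: 0.0
```

```bash
python3 - <<'E'
from m import *
s=env.get_state();print(s['tcp_pos'],s['joints'],s['time'],s['orientation']); print(go([.437,.310,.213],.34))
E
```

```text
[0.43706409 0.31121578 0.25446771] [-0.51224056  0.28991342 -0.21849108  1.85390278  0.07121709  1.00944844
 -1.99087267] 5.025 [[ 9.42742642e-01  3.33495366e-01 -4.14155214e-03]
 [ 3.33492688e-01 -9.42751732e-01 -1.34158083e-03]
 [-4.35186644e-03 -1.16411894e-04 -9.99990524e-01]]
(array([-0.003,  0.011,  0.415]), array([-0.    ,  0.0014,  0.    ]))
```

Emit:
{"fn": "play_rows", "kwargs": {"steps": [[[0, 0.01, 0.2, 0, 0.001, 0, -1], [0, 0.01, 0.415, 0, 0.001, 0, -1], [0, 0.01, 0.415, 0, 0.001, 0, -1], [0, 0.01, 0.415, 0, 0.001, 0, 1], [0, 0.01, 0.415, 0, 0.001, 0, 1], [0, 0.01, 0.415, 0, 0.001, 0, 1], [0, 0.01, 0.415, 0, 0.001, 0, 1], [0, 0.01, 0.415, 0, 0.001, 0, 1], [0, 0.01, 0.415, 0, 0.001, 0, 1], [0, 0.01, 0.415, 0, 0.001, 0, 1]]], "grip_force": 15}}

```text
time: 6.28
tcp_pos: [0.4372, 0.3106, 0.2133]
orientation: [[0.942, 0.335, -0.0], [0.335, -0.942, 0.0], [-0.0, -0.0, -1.0]]
wrist_force: [-1.1, 0.0, 5.6]
gripper_width: 0.657
gripper_force: 14.9
```

Emit:
{"fn": "play_rows", "kwargs": {"steps": [[[0, 0, -0.2, 0, 0, 0, 1], [0, 0, -0.5, 0, 0, 0, 1], [0, 0, -1, 0, 0, 0, 1], [0, 0, -1, 0, 0, 0, 1]]]}}

```text
time: 6.78
tcp_pos: [0.438, 0.3109, 0.3162]
orientation: [[0.942, 0.334, 0.004], [0.334, -0.942, 0.003], [0.005, -0.001, -1.0]]
wrist_force: [0.5, -0.0, -1.4]
gripper_width: 0.653
gripper_force: 15.0
```

```bash
python3 - <<'E'
from m import *
s=env.get_state();print(s['tcp_pos'],s['joints'],s['time'],s['gripper_width'],s['gripper_force'],s['wrist_force']); 
c=cam('side'); p=proj(c,[s['tcp_pos']+np.array([0,0,-.173])])[0]; print(p)
u,v=p.astype(int); cv2.imwrite('pics/s3.png',cv2.resize(c['pixels'][v-50:v+70,u-80:u+80],None,fx=4,fy=4))
E
```

```text
[0.438044   0.31090905 0.31624536] [-0.50623485  0.21840071 -0.22067042  1.79893703  0.05317895  1.12466156
 -1.9743082 ] 6.775 0.6533436849616159 14.951138864562381 [ 0.52722988 -0.01921885 -1.39148877]
[279.57164901 327.18161453]
```

View pics/s3.png

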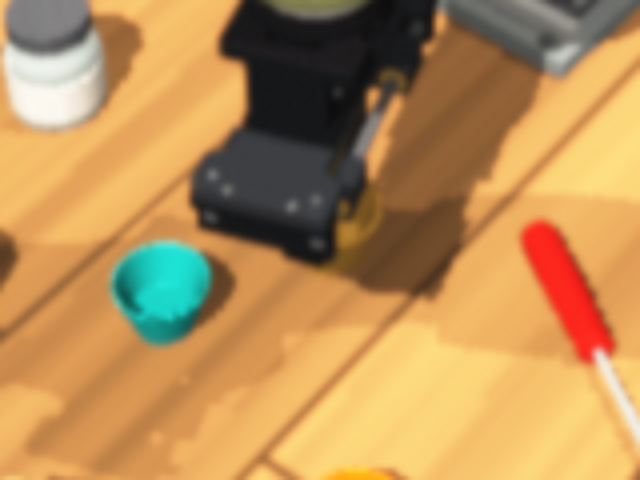

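The crop shows the gripper at (280,327) holding the brass cup: its rim is visible at the fingers and the opening is 57 mm. Turquoise and orange are untouched. Now carrying it to the slide.

Emit:
{"fn": "play_rows", "kwargs": {"steps": [[[0, 0.2, -0.2, 0, 0, 0, 1], [0, 0.5, -0.3, 0, 0, 0, 1], [0, 0.92, -0.3, 0, 0, 0, 1]]]}}

```text
time: 7.2
tcp_pos: [0.4678, 0.2233, 0.3419]
orientation: [[0.942, 0.336, -0.002], [0.336, -0.942, -0.001], [-0.002, 0.0, -1.0]]
wrist_force: [0.6, -0.8, -1.6]
gripper_width: 0.656
gripper_force: 15.0
```

Emit:
{"fn": "play_rows", "kwargs": {"steps": [[[0, 0.46, 0, 0, 0, 0, 1], [0, 0.92, 0, 0, 0, 0, 1]]]}}

```text
time: 7.45
tcp_pos: [0.4987, 0.1353, 0.3411]
orientation: [[0.942, 0.335, -0.003], [0.335, -0.942, -0.001], [-0.003, 0.0, -1.0]]
wrist_force: [-0.1, -0.2, -1.2]
gripper_width: 0.658
gripper_force: 15.0
```

Emit:
{"fn": "play_rows", "kwargs": {"steps": [[[0, 0.46, 0, 0, 0, 0, 1], [0, 0.92, 0, 0, 0, 0, 1]]]}}

```text
time: 7.7
tcp_pos: [0.5295, 0.0486, 0.341]
orientation: [[0.942, 0.335, -0.003], [0.335, -0.942, -0.001], [-0.003, -0.0, -1.0]]
wrist_force: [1.3, 0.5, -1.1]
gripper_width: 0.654
gripper_force: 15.0
```

Emit:
{"fn": "play_rows", "kwargs": {"steps": [[[0, 0.4, 0, 0, 0, 0.05, 1], [0, 0.7, 0, 0, 0, 0.1, 1], [0, 0.92, 0, 0, 0, 0.121, 1], [0, 0.92, 0, 0, 0, 0.121, 1], [0, 0.92, 0, 0, 0, 0.121, 1]]]}}

```text
time: 8.32
tcp_pos: [0.5602, -0.0353, 0.3422]
orientation: [[0.999, -0.036, -0.002], [-0.036, -0.999, 0.0], [-0.002, -0.0, -1.0]]
wrist_force: [-0.6, -0.0, -1.8]
gripper_width: 0.657
gripper_force: 14.9
```

```bash
python3 - <<'E'
from m import *
s=env.get_state();print(s['tcp_pos'],s['joints'],s['time'],s['orientation'],s['gripper_width'],s['wrist_force']); print(go([.558,-.037,.30]))
c=cam('side'); p=proj(c,[s['tcp_pos']+np.array([0,0,-.173])])[0]; t=cam('top'); q=proj(t,[s['tcp_pos']+np.array([0,0,-.173])])[0]; print(p,q)
f=lambda c,p:cv2.resize(c['pixels'][int(p[1])-40:int(p[1])+80,int(p[0])-50:int(p[0])+50],(400,480),interpolation=cv2.INTER_CUBIC)
cv2.imwrite('pics/s4.png',np.hstack([f(c,p),f(t,q)]))
E
```

```text
[ 0.56018637 -0.03527478  0.34220235] [-0.09581375  0.23438399  0.08930658  1.72043504 -0.02255981  1.18963508
 -1.60712703] 8.325 [[ 9.99356534e-01 -3.58190432e-02 -1.87468709e-03]
 [-3.58187138e-02 -9.99358282e-01  2.08987757e-04]
 [-1.88096982e-03 -1.41704400e-04 -9.99998221e-01]] 0.6567151996678431 [-0.61516675 -0.04906155 -1.80314657]
(array([-0.02 ,  0.018,  0.422]), array([-0.    ,  0.0006,  0.0013]))
[325.6421234  223.14658018] [349.07820961 243.327984  ]
```

View pics/s4.png

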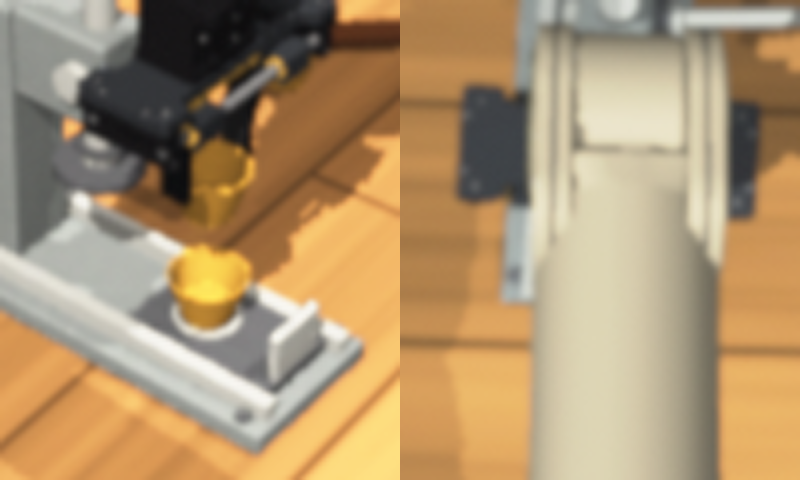

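Left crop (side): the held cup hangs upright at about (215,180), straight above the waiting cup at (210,285). Lowering in small steps.

Emit:
{"fn": "play_rows", "kwargs": {"steps": [[[-0.02, 0.02, 0.2, 0, 0, 0.001, 1], [-0.02, 0.02, 0.4, 0, 0, 0.001, 1], [-0.02, 0.02, 0.5, 0, 0, 0.001, 1], [-0.02, 0.02, 0.55, 0, 0, 0.001, 1], [-0.02, 0.02, 0.6, 0, 0, 0.001, 1], [-0.02, 0.02, 0.65, 0, 0, 0.001, 1], [-0.02, 0.02, 0.65, 0, 0, 0.001, 1]]]}}

```text
time: 9.3
tcp_pos: [0.5582, -0.0384, 0.2776]
orientation: [[0.999, -0.042, -0.001], [-0.042, -0.999, -0.0], [-0.001, 0.0, -1.0]]
wrist_force: [0.1, -0.1, -0.9]
gripper_width: 0.657
gripper_force: 14.9
```

Emit:
{"fn": "play_rows", "kwargs": {"steps": [[[0, 0, 0.04, 0, 0, 0, 1], [0, 0, 0.08, 0, 0, 0, 1], [0, 0, 0.12, 0, 0, 0, 1], [0, 0, 0.12, 0, 0, 0, 1]]]}}

```text
time: 9.8
tcp_pos: [0.5581, -0.0382, 0.2654]
orientation: [[0.999, -0.042, -0.001], [-0.042, -0.999, -0.0], [-0.001, 0.0, -1.0]]
wrist_force: [-0.4, -0.0, -1.7]
gripper_width: 0.656
gripper_force: 14.9
```

```bash
python3 - <<'E'
from m import *
s=env.get_state();print(s['tcp_pos'],s['time'],s['gripper_width'],s['wrist_force'],s['wrist_torque']); print(go([.558,-.037,.26]))
E
```

```text
[ 0.55814261 -0.03824439  0.26539845] 9.8 0.6563083779906792 [-0.43930841 -0.04528049 -1.69483642] [0.10515042 0.00536443 0.03805299]
(array([-0.002, -0.012,  0.054]), array([ 0.0001,  0.0004, -0.0006]))
```

Emit:
{"fn": "play_rows", "kwargs": {"steps": [[[0, -0.01, 0.02, 0, 0, 0, 1], [0, -0.01, 0.04, 0, 0, 0, 1], [0, -0.01, 0.05, 0, 0, 0, 1], [0, -0.01, 0.05, 0, 0, 0, 1]]]}}

```text
time: 10.3
tcp_pos: [0.5583, -0.0373, 0.2608]
orientation: [[0.999, -0.042, -0.001], [-0.042, -0.999, -0.0], [-0.001, 0.0, -1.0]]
wrist_force: [-0.1, 0.9, -1.5]
gripper_width: 0.66
gripper_force: 14.9
```

Emit:
{"fn": "play_rows", "kwargs": {"steps": [[[0, 0, 0.01, 0, 0, 0, 1], [0, 0, 0.01, 0, 0, 0, -0.4], [0, 0, 0.01, 0, 0, 0, -0.8], [0, 0, 0.01, 0, 0, 0, -0.8], [0, 0, 0.01, 0, 0, 0, -0.8], [0, 0, -0.2, 0, 0, 0, -0.8], [0, 0, -0.5, 0, 0, 0, -0.8], [-0.3, 0, -0.95, 0, 0, 0, -0.8], [-0.9, 0, -0.95, 0, 0, 0, -0.8], [-0.9, 0, -0.95, 0, 0, 0, -0.8]]]}}

```text
time: 11.55
tcp_pos: [0.4651, -0.0338, 0.3556]
orientation: [[0.999, -0.042, -0.002], [-0.042, -0.999, -0.0], [-0.002, 0.0, -1.0]]
wrist_force: [0.5, -0.3, -0.8]
gripper_width: 0.896
gripper_force: 0.0
```

```bash
python3 - <<'E'
from m import *
s=env.get_state();print(s['tcp_pos'],s['joints'],s['time'],s['gripper_width'],s['wrist_force'])
c=cam('side'); t=cam('top')
f=lambda c,p:cv2.resize(c['pixels'][int(p[1])-45:int(p[1])+45,int(p[0])-38:int(p[0])+38],(400,480),interpolation=cv2.INTER_CUBIC)
cv2.imwrite('pics/s5.png',np.hstack([f(c,(326,250)),f(t,(348,246))]))
print(proj(c,[[.558,-.037,.087],[.558,-.037,.074]]))
E
```

```text
[ 0.4650558  -0.03377412  0.3555883 ] [-1.04112283e-01  1.69484433e-02  7.94788643e-02  1.93333129e+00
 -1.43521417e-03  1.19368003e+00 -1.63718672e+00] 11.55 0.8958694582275449 [ 0.47810133 -0.31387555 -0.76759115]
[[325.77560234 246.18411789]
 [325.64120123 249.68426955]]
```

View pics/s5.png

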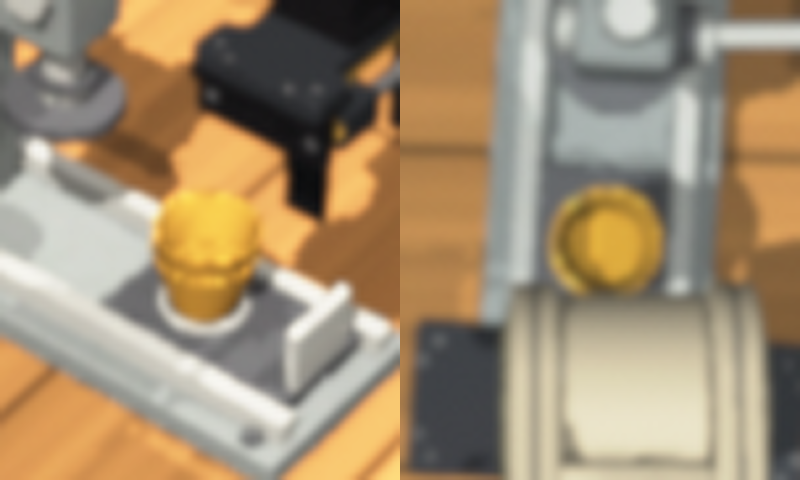

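The pair is nested upright in the pocket: in the crop its rim sits level at (205,215) with the second rim just below. The tab face is at (320,340). Next I'll push the tab with closed fingers, the tool leaning back so the wrist stays clear of the head.

```bash
cat >> h.py <<'E'
def Rp(psi,th):
    c,s=np.cos(th),np.sin(th); p=np.array([np.cos(psi),np.sin(psi),0]); z=np.array([0,0,1.])
    x=c*p+s*z; y=np.array([np.sin(psi),-np.cos(psi),0]); return np.column_stack([x,y,np.cross(x,y)])
S0=np.array([.558,-.037,0]); PSI=-.04
U=np.array([np.cos(PSI),np.sin(PSI),0]); V=np.array([-np.sin(PSI),np.cos(PSI),0])
def press(x,y,z): return S0+U*(x+.1)+V*y+np.array([0,0,z])
E
python3 - <<'E'
from h import *
R=Rp(PSI,.3)
tip=R@np.array([.0095,0,.182])
for a,z in((-.179-.025,.15),(-.179-.025,.05)):
    P=press(a,0,z)-tip; print(P,go(P,R=R))
print('push 0.1 in tool axes',R.T@U, 'down',R.T@[0,0,-1])
c=cam('side')
E
```

```text
[ 0.3912731  -0.03032736  0.3210638 ] (array([-0.771, -0.   ,  0.352]), array([ 0.0002,  0.0953, -0.0006]))
[ 0.3912731  -0.03032736  0.2210638 ] (array([-7.710e-01, -1.000e-03,  1.352e+00]), array([ 0.0002,  0.0953, -0.0006]))
push 0.1 in tool axes [0.95533649 0.         0.29552021] down [-0.29552021  0.          0.95533649]
```

Emit:
{"fn": "play_rows", "kwargs": {"steps": [[[-0.25, 0, 0, 0, 0.03, 0, 1], [-0.5, 0, 0.15, 0, 0.06, 0, 1], [-0.77, 0, 0.35, 0, 0.095, 0, 1], [-0.77, 0, 0.35, 0, 0.095, 0, 1], [-0.77, 0, 0.35, 0, 0.095, 0, 1]]]}}

```text
time: 12.32
tcp_pos: [0.3928, -0.0303, 0.322]
orientation: [[0.955, -0.042, 0.294], [-0.04, -0.999, -0.013], [0.294, 0.0, -0.956]]
wrist_force: [-0.7, 0.3, 0.5]
gripper_width: 0.416
gripper_force: 0.0
```

```bash
python3 - <<'E'
from h import *
R=Rp(PSI,.3); tip=R@np.array([.0095,0,.182]); s=env.get_state(); print(s['tcp_pos'],s['joints'],s['gripper_width'],s['time'])
print(go(press(-.204,0,.05)-tip,R=R)); 
E
```

```text
[ 0.39284912 -0.0303103   0.32196661] [-0.10056681 -0.23097635  0.04401587  2.24562415  0.0531086   0.83044655
 -1.69899706] 0.4160375191674338 12.325
(array([-0.312,  0.001,  0.96 ]), array([ 0.0003,  0.0005, -0.0006]))
```

Emit:
{"fn": "play_rows", "kwargs": {"steps": [[[-0.1, 0, 0.3, 0, 0, 0, 1], [-0.2, 0, 0.65, 0, 0, 0, 1], [-0.31, 0, 0.96, 0, 0, 0, 1], [-0.31, 0, 0.96, 0, 0, 0, 1], [-0.31, 0, 0.96, 0, 0, 0, 1]]]}}

```text
time: 12.95
tcp_pos: [0.3915, -0.0303, 0.2215]
orientation: [[0.955, -0.042, 0.294], [-0.04, -0.999, -0.013], [0.295, 0.0, -0.956]]
wrist_force: [0.4, -0.8, 0.3]
gripper_width: 0.008
gripper_force: 0.0
```

```bash
python3 - <<'E'
from h import *
R=Rp(PSI,.3); tip=R@np.array([.0095,0,.182]); s=env.get_state(); print(s['tcp_pos'],s['joints'],s['gripper_width'],s['time'],s['wrist_force'])
print(go(press(-.204,0,.05)-tip,R=R)); 
E
```

```text
[ 0.39147511 -0.03028     0.22146992] [-0.10259977 -0.06888868  0.05007925  2.3567212   0.05960012  0.55670396
 -1.7108859 ] 0.00788671260411863 12.95 [ 0.4172849  -0.77986369  0.31252834]
(array([-0.003,  0.001,  0.003]), array([ 0.0003,  0.0003, -0.0006]))
```

Emit:
{"fn": "play_rows", "kwargs": {"steps": [[[0.095, 0, 0.03, 0, 0, 0, 1], [0.172, 0, 0.053, 0, 0, 0, 1], [0.229, 0, 0.071, 0, 0, 0, 1], [0.267, 0, 0.083, 0, 0, 0, 1], [0.325, 0, 0.1, 0, 0, 0, 1], [0.401, 0, 0.124, 0, 0, 0, 1], [0.478, 0, 0.148, 0, 0, 0, 1], [0.554, 0, 0.171, 0, 0, 0, 1], [0.63, 0, 0.195, 0, 0, 0, 1], [0.707, 0, 0.219, 0, 0, 0, 1], [0.783, 0, 0.242, 0, 0, 0, 1], [0.86, 0, 0.266, 0, 0, 0, 1]]]}}

```text
time: 14.45
tcp_pos: [0.4805, -0.0341, 0.2198]
orientation: [[0.955, -0.042, 0.293], [-0.04, -0.999, -0.013], [0.293, 0.0, -0.956]]
wrist_force: [-3.2, 1.4, 0.7]
gripper_width: 0.008
gripper_force: 1.3
```

Emit:
{"fn": "play_rows", "kwargs": {"steps": [[[0.076, 0, 0.024, 0, 0, 0, 1], [0.143, 0, 0.044, 0, 0, 0, 1], [0.2, 0, 0.062, 0, 0, 0, 1], [0.239, 0, 0.074, 0, 0, 0, 1], [0.267, 0, 0.083, 0, 0, 0, 1], [0.286, 0, 0.089, 0, 0, 0, 1], [0.286, 0, 0.089, 0, 0, 0, 1]]]}}

```text
time: 15.32
tcp_pos: [0.51, -0.0355, 0.2198]
orientation: [[0.955, -0.042, 0.293], [-0.04, -0.999, -0.013], [0.294, 0.0, -0.956]]
wrist_force: [-0.7, 0.8, -0.4]
gripper_width: 0.005
gripper_force: 0.3
```

```bash
python3 - <<'E'
from h import *
R=Rp(PSI,.3); tip=R@np.array([.0095,0,.182]); s=env.get_state(); print(s['tcp_pos'],s['time'],s['wrist_force'])
d=s['tcp_pos']+R@np.array([.0095,0,.182])-press(-.179,0,0); print('tip past initial tab face',d@U, d@V, d[2])
E
```

```text
[ 0.51000192 -0.03549888  0.21981517] 15.325 [-0.70761668  0.79919421 -0.39165463]
tip past initial tab face 0.09384065399697818 -0.0004194940450272461 0.048751373852330054
```

Not at the stop yet. I'll advance 2 mm at a time, watching the force.

Emit:
{"fn": "play_rows", "kwargs": {"steps": [[[0.02, 0, 0.006, 0, 0, 0, 1], [0.04, 0, 0.012, 0, 0, 0, 1], [0.04, 0, 0.012, 0, 0, 0, 1]]]}}

```text
time: 15.7
tcp_pos: [0.5133, -0.0356, 0.2194]
orientation: [[0.956, -0.042, 0.29], [-0.04, -0.999, -0.013], [0.291, 0.001, -0.957]]
wrist_force: [-11.1, 1.1, 7.4]
gripper_width: 0.007
gripper_force: 5.4
```

Emit:
{"fn": "play_rows", "kwargs": {"steps": [[[0.02, 0, 0.006, 0, 0, 0, 1], [0.02, 0, 0.006, 0, 0, 0, 1]]]}}

```text
time: 15.95
tcp_pos: [0.5142, -0.0357, 0.219]
orientation: [[0.957, -0.042, 0.287], [-0.04, -0.999, -0.013], [0.287, 0.001, -0.958]]
wrist_force: [-20.3, 1.9, 14.6]
gripper_width: 0.005
gripper_force: 10.2
```

Emit:
{"fn": "play_rows", "kwargs": {"steps": [[[0.01, 0, 0.003, 0, 0, 0, 1], [0.01, 0, 0.003, 0, 0, 0, 1]]]}}

```text
time: 16.2
tcp_pos: [0.5147, -0.0357, 0.2189]
orientation: [[0.958, -0.042, 0.285], [-0.04, -0.999, -0.013], [0.286, 0.001, -0.958]]
wrist_force: [-27.1, 2.3, 20.5]
gripper_width: 0.007
gripper_force: 13.5
```

The slide is home: it stopped against a firm 27 N. Backing off, rising and straightening the tool.

Emit:
{"fn": "play_rows", "kwargs": {"steps": [[[-0.1, 0, -0.03, 0, 0, 0, 1], [-0.25, 0, -0.08, 0, 0, 0, 1], [-0.38, 0, -0.12, 0, 0, 0, 1], [-0.25, 0, -0.5, 0, 0, 0, 1], [-0.13, 0, -0.93, 0, 0, 0, 1], [-0.13, 0, -0.93, 0, 0, 0, 1]]]}}

```text
time: 16.95
tcp_pos: [0.4782, -0.034, 0.3085]
orientation: [[0.953, -0.042, 0.3], [-0.04, -0.999, -0.012], [0.3, -0.0, -0.954]]
wrist_force: [0.1, 0.4, -0.6]
gripper_width: 0.007
gripper_force: 0.0
```

Emit:
{"fn": "play_rows", "kwargs": {"steps": [[[0.1, 0, -0.45, 0, -0.05, 0, 1], [0.29, 0, -0.95, 0, -0.093, 0, 1], [0.29, 0, -0.95, 0, -0.093, 0, 1]]]}}

```text
time: 17.32
tcp_pos: [0.4782, -0.034, 0.4072]
orientation: [[0.999, -0.042, 0.008], [-0.042, -0.999, -0.0], [0.008, 0.0, -1.0]]
wrist_force: [1.3, -1.4, -0.4]
gripper_width: 0.009
gripper_force: 0.0
```

```bash
python3 - <<'E'
from m import *
s=env.get_state();print(s['tcp_pos'],s['joints'],s['time'],s['wrist_force'])
print(go(press(-.07,-.178,.54)))
c=cam('side'); p=proj(c,[press(0,0,.087)])[0]; print(p); u,v=p.astype(int)
t=cam('top')
# grip now
m=cv2.inRange(cv2.cvtColor(t['pixels'],cv2.COLOR_BGR2HSV),(10,150,130),(15,255,255)); w=np.zeros_like(m); w[195:260,405:440]=255
k=cv2.findContours(m&w,0,1)[0]; print([cv2.minAreaRect(q) for q in k if cv2.contourArea(q)>100])
cv2.imwrite('pics/s6.png',cv2.resize(c['pixels'][v-75:v+75,u-60:u+100],(640,600),interpolation=cv2.INTER_CUBIC))
E
```

```text
[ 0.47817742 -0.03398078  0.40716181] [-1.04939639e-01  3.64296397e-03  8.06396572e-02  1.83560569e+00
  3.30959545e-04  1.29435633e+00 -1.63745249e+00] 17.325 [ 1.29992507 -1.35040412 -0.3860347 ]
(array([ 1.113,  1.776, -1.319]), array([ 0.    , -0.0026, -0.0007]))
[298.72911505 231.98978908]
[((423.0, 229.5), (35.0, 10.0), 90.0)]
```

View pics/s6.png

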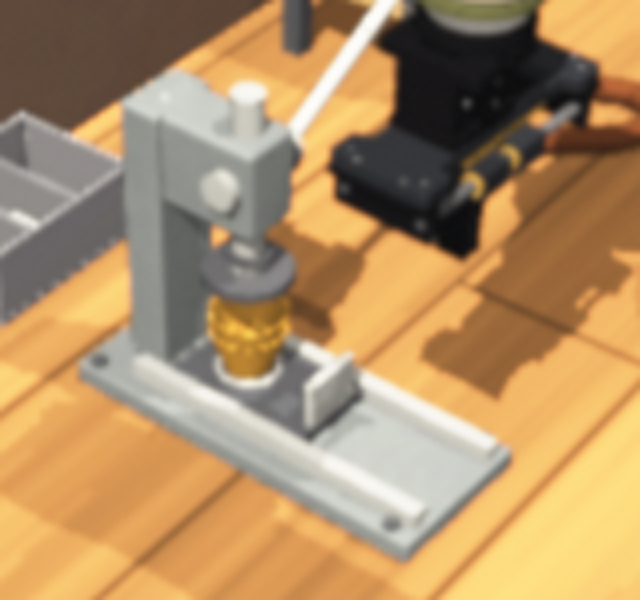

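The pair stands upright under the foot at about (250,330) in the crop, with the slide home. Moving above the grip.

Emit:
{"fn": "play_rows", "kwargs": {"steps": [[[0, 0.1, -0.5, 0, 0, 0, 1], [0.1, 0.4, -1, 0, 0, 0, 1], [0.2, 0.8, -1, 0, -0.002, 0, 1]]]}}

```text
time: 17.8
tcp_pos: [0.4937, -0.1149, 0.5066]
orientation: [[0.999, -0.04, 0.005], [-0.04, -0.999, -0.001], [0.005, 0.001, -1.0]]
wrist_force: [0.8, -0.1, -0.7]
gripper_width: 0.003
gripper_force: 0.0
```

Emit:
{"fn": "play_rows", "kwargs": {"steps": [[[0.3, 0.3, -0.3, 0, 0, 0, 1], [0.6, 0.7, -0.3, 0, 0, 0, 1], [0.9, 0.97, -0.3, 0, 0, 0, 1], [0.9, 0.97, -0.3, 0, 0, 0, 1], [0.9, 0.97, -0.3, 0, 0, 0, 1]]]}}

```text
time: 18.42
tcp_pos: [0.5792, -0.215, 0.5329]
orientation: [[0.999, -0.042, -0.002], [-0.042, -0.999, 0.0], [-0.002, -0.0, -1.0]]
wrist_force: [0.8, -0.3, 0.8]
gripper_width: 0.004
gripper_force: 0.0
```

```bash
python3 - <<'E'
from h import *
s=env.get_state();print(s['tcp_pos'],s['joints'],s['time'],s['wrist_force'],s['orientation'])
print(go(press(-.07,-.178,.485)))
for th in np.arange(0,.96,.1):
    a=.5-th; print(round(th,1), 'tool y,z rel (0.1m) from th=0:', np.round([ (.16*np.cos(a)-.16*np.cos(.5))*10, (.16*np.sin(.5)-.16*np.sin(a))*10],3))
E
```

```text
[ 0.57915614 -0.21498736  0.53289562] [ 0.08089055  0.28654325  0.26534638  1.26854564 -0.0736627   1.59826267
 -1.27882496] 18.425 [ 0.84828996 -0.31569542  0.77104369] [[ 9.99112669e-01 -4.20509199e-02 -2.36547872e-03]
 [-4.20504689e-02 -9.99115459e-01  2.40117916e-04]
 [-2.37348353e-03 -1.40435363e-04 -9.99997173e-01]]
(array([0.019, 0.01 , 0.479]), array([-0.    ,  0.0008, -0.0007]))
0.0 tool y,z rel (0.1m) from th=0: [0. 0.]
0.1 tool y,z rel (0.1m) from th=0: [0.07  0.144]
0.2 tool y,z rel (0.1m) from th=0: [0.124 0.294]
0.3 tool y,z rel (0.1m) from th=0: [0.164 0.449]
0.4 tool y,z rel (0.1m) from th=0: [0.188 0.607]
0.5 tool y,z rel (0.1m) from th=0: [0.196 0.767]
0.6 tool y,z rel (0.1m) from th=0: [0.188 0.927]
0.7 tool y,z rel (0.1m) from th=0: [0.164 1.085]
0.8 tool y,z rel (0.1m) from th=0: [0.124 1.24 ]
0.9 tool y,z rel (0.1m) from th=0: [0.07 1.39]
```

Emit:
{"fn": "play_rows", "kwargs": {"steps": [[[0.02, 0.01, 0.2, 0, 0, 0, 1], [0.02, 0.01, 0.38, 0, 0, 0, 1], [0.02, 0.01, 0.46, 0, 0, 0, 1], [0.02, 0.01, 0.48, 0, 0, 0, 1], [0.02, 0.01, 0.48, 0, 0, 0, 1]]]}}

```text
time: 19.05
tcp_pos: [0.5812, -0.2163, 0.4868]
orientation: [[0.999, -0.042, -0.0], [-0.042, -0.999, -0.0], [-0.0, 0.0, -1.0]]
wrist_force: [0.6, 0.0, 0.4]
gripper_width: 0.011
gripper_force: 0.0
```

Emit:
{"fn": "play_rows", "kwargs": {"steps": [[[0, 0, 0.02, 0, 0, 0, 1], [0, 0, 0.04, 0, 0, 0, 1], [0, 0, 0.06, 0, 0, 0, 1], [0, 0, 0.08, 0, 0, 0, 1], [0, 0, 0.08, 0, 0, 0, 1]]]}}

```text
time: 19.68
tcp_pos: [0.581, -0.2171, 0.4791]
orientation: [[0.999, -0.043, 0.0], [-0.043, -0.999, -0.001], [0.001, 0.001, -1.0]]
wrist_force: [-1.5, -2.2, 5.8]
gripper_width: 0.008
gripper_force: 2.6
```

Emit:
{"fn": "play_rows", "kwargs": {"steps": [[[0, 0.022, 0.042, 0, 0, 0, 1], [0, 0.05, 0.1, 0, 0, 0, 1], [0, 0.07, 0.144, 0, 0, 0, 1], [0, 0.099, 0.218, 0, 0, 0, 1], [0, 0.124, 0.294, 0, 0, 0, 1], [0, 0.146, 0.371, 0, 0, 0, 1], [0, 0.164, 0.449, 0, 0, 0, 1], [0, 0.178, 0.527, 0, 0, 0, 1], [0, 0.188, 0.607, 0, 0, 0, 1], [0, 0.194, 0.667, 0, 0, 0, 1], [0, 0.194, 0.687, 0, 0, 0, 1], [0, 0.194, 0.687, 0, 0, 0, 1]]]}}

```text
time: 21.18
tcp_pos: [0.5801, -0.2377, 0.4109]
orientation: [[0.999, -0.044, 0.001], [-0.044, -0.999, -0.004], [0.002, 0.003, -1.0]]
wrist_force: [-0.6, -6.5, 7.4]
gripper_width: 0.006
gripper_force: 3.5
```

Emit:
{"fn": "play_rows", "kwargs": {"steps": [[[0, 0, 0.03, 0, 0, 0, 1], [0, 0, 0.05, 0, 0, 0, 1], [0, 0, 0.05, 0, 0, 0, 1]]]}}

```text
time: 21.55
tcp_pos: [0.58, -0.2377, 0.4059]
orientation: [[0.999, -0.044, 0.001], [-0.044, -0.999, -0.004], [0.002, 0.003, -1.0]]
wrist_force: [-0.9, -5.4, 7.8]
gripper_width: 0.005
gripper_force: 3.5
```

Emit:
{"fn": "play_rows", "kwargs": {"steps": [[[0, 0.02, 0.03, 0, 0, 0, 1], [0, 0.04, 0.06, 0, 0, 0, 1], [0, 0.04, 0.06, 0, 0, 0, 1]]]}}

```text
time: 21.92
tcp_pos: [0.5804, -0.2393, 0.3993]
orientation: [[0.999, -0.041, 0.0], [-0.041, -0.999, 0.001], [0.0, -0.001, -1.0]]
wrist_force: [-1.4, 1.7, 6.9]
gripper_width: 0.004
gripper_force: 3.3
```

Emit:
{"fn": "play_rows", "kwargs": {"steps": [[[0, 0, 0.03, 0, 0, 0, 1], [0, 0, 0.06, 0, 0, 0, 1], [0, 0, 0.06, 0, 0, 0, 1]]]}}

```text
time: 22.3
tcp_pos: [0.5804, -0.2393, 0.3934]
orientation: [[0.999, -0.041, 0.0], [-0.041, -0.999, 0.0], [0.0, -0.0, -1.0]]
wrist_force: [-1.1, 2.1, 7.5]
gripper_width: 0.004
gripper_force: 3.5
```

Emit:
{"fn": "play_rows", "kwargs": {"steps": [[[0, 0, 0.03, 0, 0, 0, 1], [0, 0, 0.06, 0, 0, 0, 1], [0, 0, 0.06, 0, 0, 0, 1]]]}}

```text
time: 22.68
tcp_pos: [0.5804, -0.2393, 0.3874]
orientation: [[0.999, -0.041, 0.0], [-0.041, -0.999, 0.0], [0.0, -0.0, -1.0]]
wrist_force: [-1.8, 2.1, 7.8]
gripper_width: 0.01
gripper_force: 3.6
```

Emit:
{"fn": "play_rows", "kwargs": {"steps": [[[0, -0.01, 0.03, 0, 0, 0, 1], [0, -0.01, 0.06, 0, 0, 0, 1], [0, -0.01, 0.06, 0, 0, 0, 1]]]}}

```text
time: 23.05
tcp_pos: [0.5803, -0.2388, 0.3816]
orientation: [[0.999, -0.042, 0.001], [-0.042, -0.999, -0.0], [0.001, 0.0, -1.0]]
wrist_force: [-2.1, 1.0, 8.6]
gripper_width: 0.006
gripper_force: 3.7
```

Emit:
{"fn": "play_rows", "kwargs": {"steps": [[[0, -0.01, 0.03, 0, 0, 0, 1], [0, -0.01, 0.06, 0, 0, 0, 1], [0, -0.01, 0.06, 0, 0, 0, 1]]]}}

```text
time: 23.42
tcp_pos: [0.5803, -0.2382, 0.3756]
orientation: [[0.999, -0.042, 0.001], [-0.042, -0.999, -0.001], [0.001, 0.001, -1.0]]
wrist_force: [-1.8, -0.5, 7.9]
gripper_width: 0.007
gripper_force: 3.9
```

Emit:
{"fn": "play_rows", "kwargs": {"steps": [[[0, -0.01, 0.03, 0, 0, 0, 1], [0, -0.01, 0.06, 0, 0, 0, 1], [0, -0.01, 0.06, 0, 0, 0, 1]]]}}

```text
time: 23.8
tcp_pos: [0.5803, -0.2373, 0.3697]
orientation: [[0.999, -0.042, 0.001], [-0.042, -0.999, -0.001], [0.001, 0.001, -1.0]]
wrist_force: [-1.6, -0.7, 7.9]
gripper_width: 0.007
gripper_force: 4.0
```

Emit:
{"fn": "play_rows", "kwargs": {"steps": [[[0, -0.01, 0.03, 0, 0, 0, 1], [0, -0.02, 0.06, 0, 0, 0, 1], [0, -0.02, 0.06, 0, 0, 0, 1]]]}}

```text
time: 24.18
tcp_pos: [0.5802, -0.2362, 0.3645]
orientation: [[0.999, -0.043, 0.002], [-0.043, -0.999, -0.003], [0.002, 0.003, -1.0]]
wrist_force: [-3.8, -2.8, 13.0]
gripper_width: 0.006
gripper_force: 6.5
```

Emit:
{"fn": "play_rows", "kwargs": {"steps": [[[0, -0.01, 0.02, 0, 0, 0, 1], [0, -0.02, 0.05, 0, 0, 0, 1], [0, -0.02, 0.05, 0, 0, 0, 1]]]}}

```text
time: 24.55
tcp_pos: [0.5801, -0.2351, 0.3604]
orientation: [[0.999, -0.044, 0.003], [-0.044, -0.999, -0.004], [0.003, 0.004, -1.0]]
wrist_force: [-5.3, -4.3, 17.1]
gripper_width: 0.002
gripper_force: 8.8
```

Emit:
{"fn": "play_rows", "kwargs": {"steps": [[[0, 0.01, 0.02, 0, 0, 0, 1], [0, 0.01, 0.02, 0, 0, 0, 1], [0, 0.01, 0.02, 0, 0, 0, 1]]]}}

```text
time: 24.92
tcp_pos: [0.5803, -0.2352, 0.3587]
orientation: [[0.999, -0.043, 0.003], [-0.043, -0.999, -0.002], [0.003, 0.002, -1.0]]
wrist_force: [-5.4, -1.3, 20.1]
gripper_width: 0.007
gripper_force: 9.7
```

Emit:
{"fn": "play_rows", "kwargs": {"steps": [[[0, 0, 0, 0, 0, 0, 1], [0, 0, 0, 0, 0, 0, 1], [0, 0, 0, 0, 0, 0, 1], [0, 0, 0, 0, 0, 0, 1], [0, 0, 0, 0, 0, 0, 1], [0, 0, 0, 0, 0, 0, 1], [0, 0, 0, 0, 0, 0, 1]]]}}

```text
time: 25.8
tcp_pos: [0.5802, -0.2352, 0.3587]
orientation: [[0.999, -0.043, 0.003], [-0.043, -0.999, -0.002], [0.003, 0.002, -1.0]]
wrist_force: [-6.5, -1.1, 19.6]
gripper_width: 0.007
gripper_force: 9.7
```

Emit:
{"fn": "play_rows", "kwargs": {"steps": [[[0, 0, -0.03, 0, 0, 0, 1], [0, 0.01, -0.07, 0, 0, 0, 1], [0, 0.02, -0.12, 0, 0, 0, 1], [0, 0.02, -0.17, 0, 0, 0, 1], [0, 0.03, -0.22, 0, 0, 0, 1], [0, 0.03, -0.27, 0, 0, 0, 1], [0, 0.03, -0.33, 0, 0, 0, 1], [0, 0.03, -0.39, 0, 0, 0, 1], [0, 0.03, -0.45, 0, 0, 0, 1], [0, 0.03, -0.51, 0, 0, 0, 1], [0, 0.02, -0.57, 0, 0, 0, 1], [0, 0.01, -0.62, 0, 0, 0, 1]]]}}

```text
time: 27.3
tcp_pos: [0.5801, -0.2363, 0.4191]
orientation: [[0.999, -0.044, 0.001], [-0.044, -0.999, -0.003], [0.001, 0.003, -1.0]]
wrist_force: [0.1, -5.4, 6.9]
gripper_width: 0.004
gripper_force: 3.1
```

Emit:
{"fn": "play_rows", "kwargs": {"steps": [[[0, 0, -0.04, 0, 0, 0, 1], [0, -0.01, -0.1, 0, 0, 0, 1], [0, -0.02, -0.16, 0, 0, 0, 1], [0, -0.035, -0.22, 0, 0, 0, 1], [0, -0.05, -0.28, 0, 0, 0, 1], [0, -0.07, -0.34, 0, 0, 0, 1], [0, -0.09, -0.4, 0, 0, 0, 1], [0, -0.115, -0.46, 0, 0, 0, 1], [0, -0.135, -0.51, 0, 0, 0, 1], [0, -0.155, -0.55, 0, 0, 0, 1], [0, -0.17, -0.58, 0, 0, 0, 1], [0, -0.18, -0.6, 0, 0, 0, 1]]]}}

```text
time: 28.8
tcp_pos: [0.5812, -0.2166, 0.4777]
orientation: [[0.999, -0.042, -0.001], [-0.042, -0.999, -0.0], [-0.001, 0.0, -1.0]]
wrist_force: [-0.1, 1.6, 2.2]
gripper_width: 0.004
gripper_force: 1.4
```

Emit:
{"fn": "play_rows", "kwargs": {"steps": [[[0, 0, -0.01, 0, 0, 0, 1], [0, 0, -0.02, 0, 0, 0, 1], [0, 0, -0.03, 0, 0, 0, 1], [0, 0, -0.04, 0, 0, 0, 1], [0, 0, -0.06, 0, 0, 0, 1], [0, 0, -0.08, 0, 0, 0, 1]]]}}

```text
time: 29.55
tcp_pos: [0.5811, -0.217, 0.4856]
orientation: [[0.999, -0.042, -0.001], [-0.042, -0.999, -0.0], [-0.001, 0.001, -1.0]]
wrist_force: [-0.2, -0.6, -0.3]
gripper_width: 0.005
gripper_force: 0.0
```

Contact is lost with the lever at home. Clearing the tool upward and back, then a final look.

Emit:
{"fn": "play_rows", "kwargs": {"steps": [[[0, 0, -0.2, 0, 0, 0, 1], [0, 0, -0.5, 0, 0, 0, 1], [-0.5, 0, -0.5, 0, 0, 0, 1], [-1, 0, -0.5, 0, 0, 0, 1], [-1, 0, -0.5, 0, 0, 0, 1]]]}}

```text
time: 30.18
tcp_pos: [0.4783, -0.2136, 0.5368]
orientation: [[0.999, -0.045, 0.001], [-0.045, -0.999, -0.0], [0.001, 0.0, -1.0]]
wrist_force: [0.8, -0.0, 0.9]
gripper_width: 0.007
gripper_force: 0.0
```

Emit:
{"fn": "play_rows", "kwargs": {"steps": [[[-0.3, 0.5, 0, 0, 0, 0, 1], [-0.6, 1, 0, 0, 0, 0, 1], [-0.6, 1, 0, 0, 0, 0, 1], [-0.6, 1, 0, 0, 0, 0, 1]]]}}

```text
time: 30.68
tcp_pos: [0.4178, -0.3097, 0.5357]
orientation: [[0.999, -0.042, -0.001], [-0.042, -0.999, -0.0], [-0.001, 0.0, -1.0]]
wrist_force: [0.7, 0.0, 0.4]
gripper_width: 0.008
gripper_force: 0.0
```

```bash
python3 - <<'E'
from m import *
s=env.get_state();print(s['tcp_pos'],s['time'],s['wrist_force'])
t=cam('top'); m=cv2.inRange(cv2.cvtColor(t['pixels'],cv2.COLOR_BGR2HSV),(10,150,130),(15,255,255)); w=np.zeros_like(m); w[195:260,405:440]=255
print([cv2.minAreaRect(q) for q in cv2.findContours(m&w,0,1)[0] if cv2.contourArea(q)>100])
c=cam('side'); cv2.imwrite('pics/s7.png',np.hstack([cv2.resize(c['pixels'][130:310,230:390],(400,450)),cv2.resize(t['pixels'][150:310,290:440],(400,450))]))
E
```

```text
[ 0.41783356 -0.30966932  0.53570183] 30.675 [0.66443313 0.03992895 0.4052837 ]
[((422.53985595703125, 230.40267944335938), (9.51221752166748, 37.4501953125), 3.8140745162963867)]
```

View pics/s7.png

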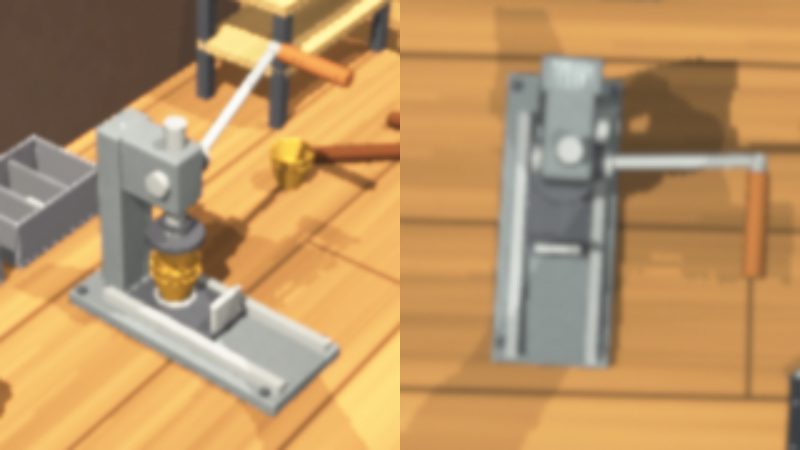

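The side crop shows the pair nested upright at (178,275) with the slide home. In the top view the grip is at pixel (422.5,230.4), exactly where it started, so the lever is home. Nothing else in view has been disturbed.

```bash
python3 -c "
from h import *
print(env.job_done())"
```

```text
the job is handed in; nothing more can be done
None
```

The loose cup is nested in the waiting cup and the slide is pushed home. The foot bore on the cups at about 11 N beyond the spring for roughly 1.2 s. I eased the lever back to its stop under control, and the job is handed in at about 31 s.

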